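# Make up a painting kit and a gluing kit for the craft session

### The job

Make up the two kits for the craft session from the stock on the table. Painting kit, in the squarish three-part tray: stand the water pot in the wide compartment and the small paint pot in the small one, and lay the brush flat in the long one; gluing kit, in the narrow two-part tray: stand the glue stick in the short compartment and lay the scissors flat in the long one. The big paint jar, the glue bottle and the roll of tape are not needed: leave them standing where they are.

Things in the scene. Friction and masses are not known exactly. Their poses are not given: they have to be found in the camera images.
- paint_tray: Squarish white tray with three compartments, 180 x 155 mm, does not shift. Floor 3 mm thick; walls and dividers 3 mm thick, tops 20 mm above the table. Origin: centre of the underside; x along the 180 mm side, z up. Insides, mm: long one x -87..87, y 12.5..74.5; wide one x -87..24, y -74.5..9.5; small one x 27..87, y -74.5..9.5.
- glue_tray: Narrow white tray with two compartments, 221 x 88 mm, does not shift. Floor 3 mm thick; walls and divider 3 mm thick, tops 20 mm above the table. Origin: centre of the underside; x along the 221 mm side, z up. Insides, mm: long one x -107.5..52.5, short one x 55.5..107.5, both y -41..41.
- water_pot: Spill-proof painting-water pot, empty, 80 mm tall: clear round body 58 mm across and a yellow lid 64 mm across (heights 64 to 80 mm) with a hole. Stands upright among the stock. About 70 g. Origin: centre of the underside; z up along its axis.
- small_paint: The small single paint pot, 42 mm tall: ochre round body 34 mm across, white snap lid 38 mm across (heights 33 to 42 mm). Stands upright on the table among the stock; not the white-lidded pots joined in a strip at the far side of the table. About 35 g. Origin: centre of the underside; z up along its axis.
- glue_stick: Glue stick standing upright on the table among the stock, 98 mm tall, 30 mm across: white with a black foot, flat top. About 45 g. Origin: centre of the underside; z up along its axis.
- brush: Flat school paintbrush lying on the table, 150 mm long, 9 mm thick. Origin: on the underside at mid-length; x along it towards the bristles, z up. Wooden handle 11 mm wide from x = -62 to +17 mm (8 mm wide behind that), aluminium ferrule 15 mm wide to x = 45 mm, dark bristles 17 mm wide to x = 75 mm. Balances near the origin; grip it there, on the handle. About 25 g.
- scissors: Closed scissors lying flat on the table, 142 mm long, 9 mm thick. Origin: on the underside at mid-length; x along them towards the blade tips, z up. Two finger loops from x = -71 to -26 mm, 72 mm over both; plastic shank 18 mm wide and 9 mm thick from x = -30 to +16 mm, where they can be gripped across (at the origin); steel blades to x = 72 mm. About 45 g.
- paint_jar: The big paint jar, not needed: 80 mm tall, 58 mm across, white screw lid, paper label. Stands among the stock. Origin: centre of the underside; z up along its axis.
- glue_bottle: White glue bottle with a pointed orange nozzle, not needed: 122 mm tall, body 44 mm across. Stands among the stock. Origin: centre of the underside; z up along its axis.
- tape_roll: Roll of masking tape, not needed: flat ring 80 mm across, 60 mm hole, 24 mm high, lying among the stock. Origin: centre of the underside; z up along its axis.
Mind the look-alikes: they are no part of the job. What is shaped like the glue_stick but purple or red is not meant.

How it is judged:
By the outcome, as a careful person would: the job done as asked, in the order asked, and still so for the second after the job is handed in, with the robot touching nothing.
It also fails if it takes over 144 s, if anything falls off the work surface, if the arm or the gripper's body presses on something with over 40 N, if the wrist force passes 120 N, or if a joint passes its speed limit or range.

### The arm

A 7-joint arm with a two-finger parallel gripper is mounted at the origin on the work surface. World frame = base frame: x ahead of the robot, y to its left, z up, the work surface at z = 0. Lengths are in m, angles in rad, forces in N, time in s.
With the tool pointing down it reaches from about 0.375 to 0.925 m from the base axis. Payload 3.1 kg.
Tool frame: the origin (TCP) lies on the front face of the gripper's body, between the roots of the fingers; the fingertips stand manip.tip_reach ahead of it and the grasp point (between the pads) lies 54 mm ahead of it (manip.tip_reach is the distance from the TCP to the fingertips, in m); z points along the fingers, y is the line along which they close (so a half turn about z gives the same grasp; the last joint's range is limited). The gripper opens to 85 mm and grips with 20 to 120 N. Pads are 22 mm wide; open, the fingers measure 114 mm over their backs; the gripper's body (76 mm by 85 mm) begins 54 mm behind the grasp point. The pads swing forward as they close: fully open they stand 13 mm farther back than shut.
Start: joints at [-1.289, 0.383, 0.044, 1.598, -0.018, 1.161, -0.05], TCP at [0.241, 0.604, 0.304] pointing down, gripper open.
Joint ranges: [-2.61, 2.61], [-0.41, 2.15], [-1.48, 1.57], [0, 2.5], [-1.57, 4.71], [0.05, 1.97], [-2.85, 2.85]. Speed limits (rad/s): [2.79, 2.79, 3.14, 3.14, 3.14, 3.14, 3.14].

### API

Orientations are given as a unit quaternion [w, x, y, z].
In Python, from station import manip gives the robot as it stands. The module is installed in compiled form; this text tells all that it offers.
- The arm moves only by the tool send_rows, never from a script. Its argument "moves" is one flat list of numbers, 7 for each row, row after row: the shift along the tool's x, y, z as a fraction of full scale, then the turn, a rotation vector about the tool's x, y, z as a fraction of full scale, then the closure in counts, from 0 (fully open) to 255 (shut). In form: [tx, ty, tz, wx, wy, wz, gripper, tx, ty, tz, wx, wy, wz, gripper, ...]. A call has 1 to 20 rows; each row shifts and turns the commanded pose from where the row before left it, along the tool's axes as they then stand; what a row does not reach is not made up. Full scale, the value 1, is 0.2 m for a shift and 45 degrees for a turn. A row lasts 1/8 s, in which the tool goes at most 62.5 mm and 10.7 degrees, less where a joint would pass 70% of its speed; a pose out of reach is approached as far as the arm can. A call with a number of a shift or a turn outside -1 to 1 is refused whole. A call with a gripper value outside its range is refused whole. The fingers move at their own pace and stop on an object; "grip_force" is the grip in N (left out, the last holds). Time passes only in rows, so rows that do not move let the fingers close. It gives the time, the measured TCP pose, the force, the opening and the grip force at its end, in the units of the state.
- manip.read_state(): the state, without advancing time (a new reading comes with each control period).
- manip.camera(name): name is "scene" or "top" or "wrist"; returns a dict with "image" (480x640x3 uint8, red, green, blue), "range_z" (480x640 float32, m along the optical axis (not along the pixel's ray), 0 where there is no reading), "fovy" (degrees; the focal length in pixels is half the picture's height over the tangent of half this angle, whatever the lens; pixels are square), "cx", "cy" (the principal point, pixels), "k1" (the pictures are not rectified: a ray, as slopes to the right and down, at radius r is drawn at 1 + k1 r^2 times it, then the intrinsics apply), "R" (3x3) and "t" (3): a world point X has camera coordinates R X + t. Camera axes: x right, y down, z forward; pixel columns grow to the right and rows downward; lengths in m; the calibration is good to about 2 mm. A picture is of the moment at which its call begins.
- manip.sign_off(): hands the job in; it is judged then, once.
The state is a dict: "time": time; "joints": joint angles; "qd": joint speeds; "joint_torque": joint torques, N m; "ee_pos": TCP position; "eef_rot": TCP orientation; "wrist_force": force on the tool from outside, world axes, zero at the start; "wrist_torque": the same for the moment, N m; "gripper_width": finger opening in m; "grasp_force": force on a finger pad.
Only numpy, scipy, OpenCV 4.12 (cv2) and the standard library are available. Lean on these libraries where they do the work, as an engineer would, in place of code of your own. Each camera call takes 0.05 s, during which the arm holds its last target. There are 200 camera calls.

## Working session

There is one attempt and no reset: what is moved stays moved. The work goes in short steps, Python scripts to look and compute and a tool call to move; the robot and the scene stay as the last step left them, time stands still between calls to the robot, and variables do not carry over. Pictures are saved under pics/ and viewed, at most 18 in all, crops included, and the job is handed in when it is done.

Besides the shell and the picture viewer there is one more tool, called after "Request:" in YAML: its name, and indented under it one key for each argument. send_rows: Moves the arm, as the interface text tells. Shift numbers are shares of 0.2 m and turn numbers shares of 45 degrees, none past 1 either way. Its arguments: {"type":"object","properties":{"moves":{"type":"array"},"grip_force":{"type":"number"}},"required":["moves"]}

```bash
mkdir -p pics
cat > h.py <<'E'
import numpy as np, cv2
from station import manip
def cam(name,save=None):
    c=manip.camera(name)
    if save: cv2.imwrite('pics/'+save,c['image'][:,:,::-1])
    return c
def ray(c,u,v):
    f=240/np.tan(np.radians(c['fovy'])/2)
    K=np.array([[f,0,c['cx']],[0,f,c['cy']],[0,0,1]])
    p=cv2.undistortPoints(np.array([[[u,v]]],float),K,np.array([c['k1'],0,0,0,0.]))[0,0]
    d=np.array([p[0],p[1],1.]);R=np.array(c['R']);t=np.array(c['t'])
    return -R.T@t, R.T@d
def onz(c,u,v,z):
    o,d=ray(c,u,v); return o+d*(z-o[2])/d[2]
def rng(c,u,v):
    o,d=ray(c,u,v); return o+d*c['range_z'][int(round(v)),int(round(u))]
E
python3 - <<'E'
from h import *
import pickle
for n in ('scene','top','wrist'):
    c=cam(n,n+'0.png'); pickle.dump(c,open(n+'0.pkl','wb'))
    print(n,c['fovy'],c['k1'],-np.array(c['R']).T@c['t'])
s=manip.read_state(); print(s, manip.tip_reach)
E
```

```text
scene 52.459419925643346 -0.11083043203834853 [1.1184233  0.11863721 0.63389853]
top 45.742287980464646 -0.033920394374972 [ 0.42050788 -0.00288067  1.13385626]
wrist 63.58222320571572 -0.00858527124172552 [0.16388166 0.63485526 0.37103958]
{'time': 0.15, 'joints': array([-1.2888428 ,  0.3836616 ,  0.04382954,  1.59921654, -0.01788841,
        1.1612488 , -0.04986589]), 'qd': array([-1.02994819e-03, -2.44864031e-03,  1.56997323e-03, -3.15100326e-03,
       -2.44892171e-05, -6.76952071e-04,  4.44690028e-04]), 'joint_torque': array([ 1.68810875e-03, -4.34052587e+01,  1.02647725e+00, -2.49978286e+01,
        1.06886614e-02,  7.22607409e-03,  4.81770613e-06]), 'ee_pos': array([0.24071152, 0.60313758, 0.30276461]), 'eef_rot': array([-1.45411424e-04,  1.88674682e-01,  9.82039061e-01, -1.06117057e-03]), 'wrist_force': array([-0.14726203, -0.7233532 ,  0.05119381]), 'wrist_torque': array([-0.04189454,  0.03219384, -0.01296238]), 'grasp_force': 0.0, 'gripper_width': 0.08536111293588956} 0.0726
```

View pics/top0.png

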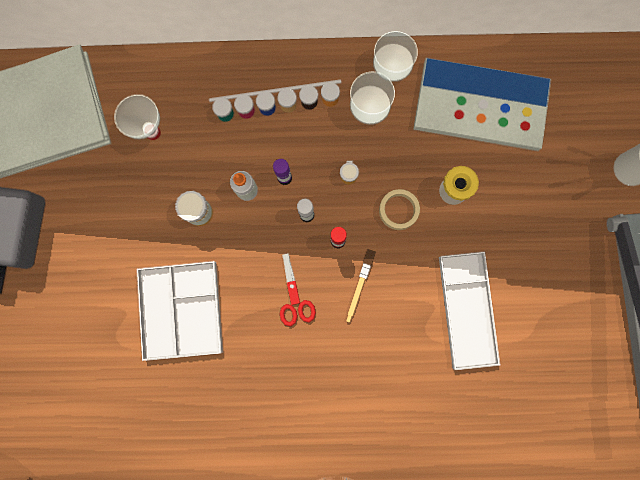

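View pics/scene0.png

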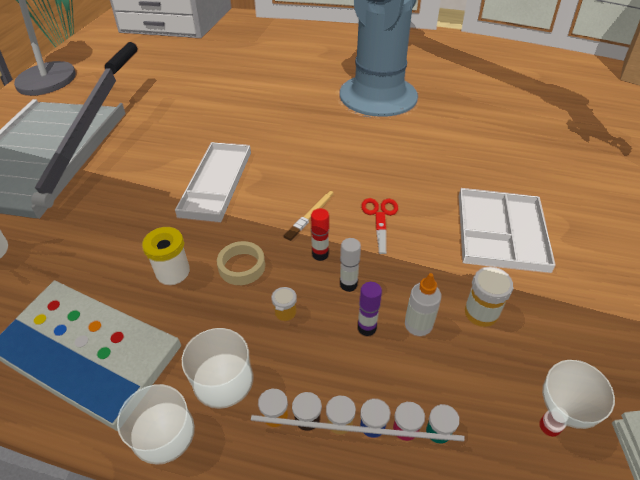

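The top view has +x up and +y left.

Candidates by top-view pixel:
- **Glue stick:** white (305,208), purple (283,170), red (338,237). I choose the white one.
- **Small paint:** single pot (349,170), strip pots (222–330, 90–110), red/white thing by the cup (151,130). I choose (349,170).
- **Water pot:** yellow lid (460,185), paint jar (193,208), white cups (372,100), (395,55). I choose the yellow lid.
- **Brush and scissors:** only one of each.

```bash
cat > m.py <<'E'
from h import *
import pickle
c=pickle.load(open('top0.pkl','rb'))
f=240/np.tan(np.radians(c['fovy'])/2)
K=np.array([[f,0,c['cx']],[0,f,c['cy']],[0,0,1]]);R=np.array(c['R']);t=np.array(c['t'])
uv=np.stack(np.meshgrid(np.arange(640.),np.arange(480.)),-1).reshape(-1,1,2)
n=cv2.undistortPoints(uv,K,np.array([c['k1'],0,0,0,0.])).reshape(480,640,2)
d=np.dstack([n,np.ones((480,640))])*c['range_z'][...,None]
P=(d-t)@R     # world
hsv=cv2.cvtColor(c['image'],cv2.COLOR_RGB2HSV)
print('table z',np.median(P[380:440,100:500,2]))
for nm,u,v,h,r in [('water',460,185,80,26),('small',349,170,42,14),('stick',305,208,98,14),('jar',193,208,80,25),('bottle',243,185,122,25),('purple',283,170,98,16),('red',338,237,98,14),('tape',399,210,24,28)]:
    w=P[v-r:v+r,u-r:u+r].reshape(-1,3); tol=.008 if h>24 else .008
    q=w[w[:,2]>h/1000-tol]
    (x,y),rad=cv2.minEnclosingCircle((q[:,:2]*1000).astype(np.float32))
    print(nm,round(x),round(y),'r',round(rad,1),'mean',(q.mean(0)*1000).round(1),len(q))
def rect(mask,z,roi):
    m=np.zeros((480,640),np.uint8);a,b,e,g=roi;m[b:g,a:e]=mask[b:g,a:e]
    cs,_=cv2.findContours(m,0,1);k=max(cs,key=cv2.contourArea)
    w=np.array([onz(c,*p[0],z)[:2]*1000 for p in k],np.float32)
    return cv2.minAreaRect(w),w,cv2.boxPoints(cv2.minAreaRect(w)).round()
H,S,V=hsv[...,0].astype(int),hsv[...,1].astype(int),hsv[...,2].astype(int)
for nm,roi in [('paint_tray',(125,250,235,375)),('glue_tray',(430,245,510,380))]:
    m=((S<60)&(V>110)).astype(np.uint8); r,w,b=rect(m,.02,roi);print(nm,r,b.tolist())
# scissors/brush
m=((H<8)|(H>172))&(S>170)&(V>110);r,w,b=rect(m.astype(np.uint8),.009,(272,245,322,335));print('sc red',r,b.tolist())
cv2.imwrite('pics/crop.png',np.vstack([cv2.resize(c['image'][150:345,260:420,::-1],None,fx=3.6,fy=3,interpolation=2)]))
E
python3 m.py
```

```text
table z -0.00026243294451182915
water 551 -141 r 190.0 mean [ 657.3 -249.2   96.5] 756
small 570 -24 r 150.8 mean [693.9 -42.6  52.5] 307
stick 619 43 r 14.9 mean [618.6  43.   97.3] 199
jar 537 137 r 181.9 mean [625.2 256.4  92.6] 738
bottle 549 80 r 153.3 mean [603.9 118.6 392.9] 37
purple 566 45 r 152.8 mean [681.2  82.2 152.5] 206
red 499 -13 r 79.4 mean [562.8 -17.7 107.9] 202
tape 538 -83 r 142.9 mean [ 621.  -140.2   36.5] 594
paint_tray ((432.63995361328125, 295.762939453125), (180.06851196289062, 157.80819702148438), 4.434298515319824) [[337.0, 367.0], [349.0, 210.0], [529.0, 224.0], [516.0, 381.0]]
glue_tray ((421.2798767089844, -269.32989501953125), (220.98805236816406, 91.56047821044922), 4.7098307609558105) [[307.0, -233.0], [315.0, -324.0], [535.0, -306.0], [528.0, -215.0]]
sc red ((437.88824462890625, 60.64939880371094), (68.23355102539062, 87.82542419433594), 74.65618896484375) [[387.0, 39.0], [471.0, 16.0], [489.0, 82.0], [405.0, 105.0]]
```

View pics/crop.png

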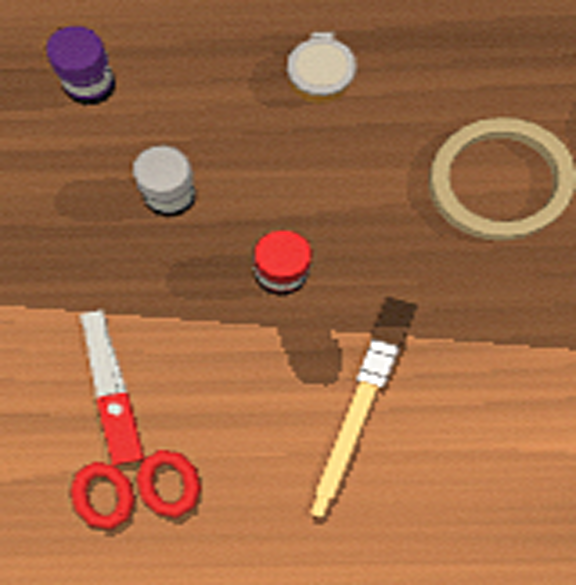

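The crop shows the plain white stick at crop (163,170), with purple and red look-alikes beside it, and the single white-lidded pot at (321,65). It also shows the brush from (317,518) to bristles at (402,300), and the scissors with their tip at (92,313) and loops around (135,489).

```bash
cat > m2.py <<'E'
exec(open('m.py').read().split("print('table z'")[0])
for nm,u,v,h,r in [('water',460,185,80,26),('small',349,170,42,14),('stick',305,208,98,14),('jar',193,208,80,25),('bottle',243,185,60,25),('purple',283,170,98,16),('red',338,237,98,14),('tape',399,210,24,28)]:
    w=P[v-r:v+r,u-r:u+r].reshape(-1,3)
    q=w[abs(w[:,2]-h/1000)<.006]
    (x,y),rad=cv2.minEnclosingCircle((q[:,:2]*1000).astype(np.float32))
    print(nm,round(x),round(y),'r',round(rad,1),'med',(np.median(q,0)*1000).round(1),len(q))
def cp(x,y): return onz(c,260+x/3.6,150+y/3,.009)[:2]*1000
for nm,a,b in [('brush',(317,518),(402,300)),('scissors',(135,489),(92,313)),('shank',(125,460),(113,396))]:
    A,B=cp(*a),cp(*b);print(nm,A.round(),B.round(),'mid',((A+B)/2).round(1),'L',np.linalg.norm(B-A).round(),'ang',np.degrees(np.arctan2(*(B-A)[::-1])).round(1))
# height-based check
for nm,(a,b,e,g) in [('brush',(340,245,382,328)),('sc',(272,248,322,332))]:
    w=P[b:g,a:e].reshape(-1,3);q=w[(w[:,2]>.004)&(w[:,2]<.015)]*1000
    print(nm,len(q),[x for x in cv2.minAreaRect(q[:,:2].astype(np.float32))])
for nm,ctr,ang,pts in [('paint',(432.6,295.8),4.43,dict(water=(-31.5,-32.5),small=(57,-32.5),brush=(0,43.5))),('glue',(421.3,-269.3),4.7,dict(stick=(81.5,0),sc=(-27.5,0)))]:
    a=np.radians(ang);M=np.array([[np.cos(a),-np.sin(a)],[np.sin(a),np.cos(a)]])
    for k,p in pts.items(): print(k,(np.array(ctr)+M@p).round(1))
E
python3 m2.py
```

```text
water 661 -254 r 32.9 med [ 661.8 -253.9   78.8] 685
small 699 -43 r 21.0 med [696.4 -43.1  41.9] 301
stick 619 43 r 14.9 med [619.   43.6  97.4] 197
jar 629 261 r 30.1 med [627.6 259.8  79.9] 717
bottle 669 161 r 21.2 med [655.  151.8  60.3] 41
purple 697 87 r 15.1 med [696.2  87.3  97.3] 193
red 565 -18 r 14.7 med [564.4 -17.8  97.7] 197
tape 624 -141 r 40.1 med [ 623.1 -141.8   23.6] 570
brush [402. -35.] [544. -85.] mid [472.7 -60. ] L 151.0 ang -19.6
scissors [423.  64.] [539.  86.] mid [480.7  75.1] L 118.0 ang 10.7
shank [442.  69.] [484.  75.] mid [462.6  72.3] L 43.0 ang 8.1
brush 560 [(473.59814453125, -63.36733627319336), (79.41912078857422, 162.73313903808594), 89.43359375]
sc 859 [(468.52117919921875, 65.90628051757812), (97.74638366699219, 162.27915954589844), 88.8931655883789]
water [403.7 261. ]
small [491.9 267.8]
brush [429.2 339.2]
stick [ 502.5 -262.6]
sc [ 393.9 -271.6]
```

```bash
cat > plan.py <<'E'
# usage: plan.py yawdeg x y z [x y z ...] : tool pointing down with tool-y at yaw; prints turn then per-leg shifts (tool units)
import sys
from h import *
from scipy.spatial.transform import Rotation as Ro
def go(yaw,pts,maxs=.0475):
    s=manip.read_state();q=s['eef_rot'];R0=Ro.from_quat([q[1],q[2],q[3],q[0]])
    a=np.radians(yaw);y=np.array([np.cos(a),np.sin(a),0]);z=np.array([0,0,-1.])
    R1=Ro.from_matrix(np.stack([np.cross(y,z),y,z],1))
    rv=np.degrees((R0.inv()*R1).as_rotvec());n=int(np.ceil(np.abs(rv).max()/9.5))
    print('turn',rv.round(1),'rows',n,(rv/45/max(n,1)).round(3))
    p=s['ee_pos']
    for t in pts:
        d=R1.inv().apply(np.array(t)-p);m=int(np.ceil(np.linalg.norm(d)/maxs))
        print('shift mm',(d*1000).round(),'rows',m,(d/.2/max(m,1)).round(3));p=np.array(t)
    print('pos',s['ee_pos'].round(4),'w',round(s['gripper_width'],4),'t',s['time'],'j',s['joints'].round(2))
if __name__=='__main__':
    v=list(map(float,sys.argv[1:]));go(v[0],np.array(v[1:]).reshape(-1,3))
E
python3 plan.py 68.2 .661 -.254 .30 .661 -.254 .128
python3 - <<'E'
import numpy as np
for nm,ctr,ang,pts in [('paint',(432.6,295.8),4.43,dict(water=(-38,-37),small=(57,-32.5),brush=(0,45)))]:
    a=np.radians(ang);M=np.array([[np.cos(a),-np.sin(a)],[np.sin(a),np.cos(a)]])
    for k,p in pts.items(): print(k,(np.array(ctr)+M@p).round(1))
E
```

```text
turn [-0.1  0.   0. ] rows 1 [-0.003  0.     0.001]
shift mm [-709. -640.    3.] rows 21 [-0.169 -0.152  0.001]
shift mm [  0.   0. 172.] rows 4 [0.    0.    0.215]
pos [0.2407 0.6031 0.3028] w 0.0854 t 0.15 j [-1.29  0.38  0.04  1.6  -0.02  1.16 -0.05]
water [397.6 256. ]
small [491.9 267.8]
brush [429.1 340.7]
```

View pics/wrist0.png

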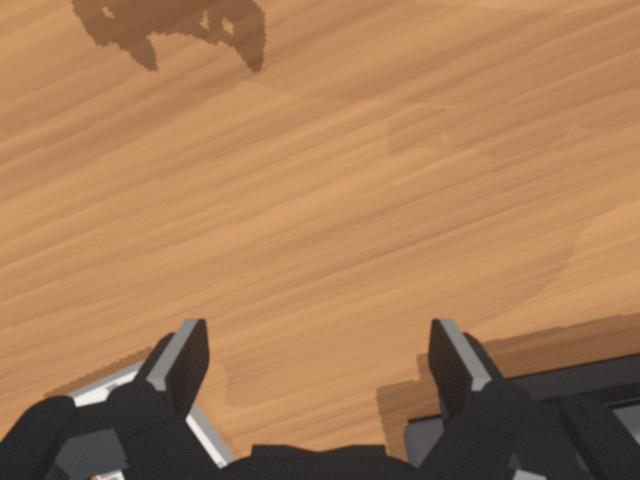

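The wrist picture shows the open fingertips at about (200,325) and (437,325), with empty table between them.

Request:
send_rows:
  moves: [-0.17,-0.154,0,0,0,0,0,-0.17,-0.154,0,0,0,0,0,-0.17,-0.154,0,0,0,0,0,-0.17,-0.154,0,0,0,0,0,-0.17,-0.154,0,0,0,0,0,-0.17,-0.154,0,0,0,0,0,-0.17,-0.154,0,0,0,0,0,-0.17,-0.154,0,0,0,0,0,-0.17,-0.154,0,0,0,0,0,-0.17,-0.154,0,0,0,0,0,-0.17,-0.154,0,0,0,0,0,-0.17,-0.154,0,0,0,0,0,-0.17,-0.154,0,0,0,0,0,-0.17,-0.154,0,0,0,0,0,-0.17,-0.154,0,0,0,0,0,-0.17,-0.154,0,0,0,0,0,-0.17,-0.154,0,0,0,0,0,-0.17,-0.154,0,0,0,0,0,-0.17,-0.154,0,0,0,0,0,-0.17,-0.154,0,0,0,0,0]
  grip_force: 30

```text
time: 2.65
ee_pos: [0.6447, -0.2214, 0.3033]
eef_rot: [-0.0, 0.188, 0.982, 0.0]
wrist_force: [-0.1, 0.4, 1.1]
gripper_width: 0.0852
grasp_force: 0.0
```

```bash
python3 plan.py 68.2 .661 -.254 .30 .661 -.254 .128
python3 - <<'E'
from h import *
import pickle
c=pickle.load(open('wrist0.pkl','rb'))
for p in [(203,328),(207,335),(203,345),(436,328),(433,340)]: print(p,(rng(c,*p)*1000).round(), 'TCP z 303')
E
```

```text
turn [ 0.  -0.1  0.1] rows 1 [ 0.    -0.001  0.002]
shift mm [-27. -24.   3.] rows 1 [-0.136 -0.121  0.016]
shift mm [  0.   0. 172.] rows 4 [0.    0.    0.215]
pos [ 0.6447 -0.2214  0.3033] w 0.0852 t 2.65 j [-0.16  0.5   0.59  1.54 -0.29  1.2   1.68]
(203, 328) [219. 567. 247.] TCP z 303
(207, 335) [224. 564. 242.] TCP z 303
(203, 345) [224. 565. 249.] TCP z 303
(436, 328) [250. 647. 247.] TCP z 303
(433, 340) [255. 644. 247.] TCP z 303
```

Request:
send_rows:
  moves: [-0.136,-0.121,0.016,0,0,0,0,0,0,0.2,0,0,0,0,0,0,0.2,0,0,0,0,0,0,0.2,0,0,0,0,0,0,0.2,0,0,0,0,0,0,0.11,0,0,0,0,0,0,0,0,0,0,0,0,0,0,0,0,0,255,0,0,0,0,0,0,255,0,0,0,0,0,0,255,0,0,0,0,0,0,255,0,0,0,0,0,0,255,0,0,0,0,0,0,255]
  grip_force: 30

```text
time: 4.28
ee_pos: [0.662, -0.2538, 0.1212]
eef_rot: [0.002, 0.189, 0.982, -0.0]
wrist_force: [-0.7, 0.6, 6.5]
gripper_width: 0.063
grasp_force: 33.4
```

```bash
python3 plan.py 68.2 .661 -.254 .30 .3976 .256 .30 .3976 .256 .124; python3 -c "
from h import *; cam('wrist','w1.png')"
```

```text
turn [0.  0.3 0. ] rows 1 [0.    0.006 0.001]
shift mm [   1.   -1. -179.] rows 4 [ 0.001 -0.001 -0.223]
shift mm [434. 376.   0.] rows 13 [0.167 0.145 0.   ]
shift mm [  0.   0. 176.] rows 4 [0.   0.   0.22]
pos [ 0.662  -0.2538  0.1212] w 0.063 t 4.275 j [-0.05  0.73  0.51  1.58 -0.42  0.93  1.79]
```

View pics/w1.png

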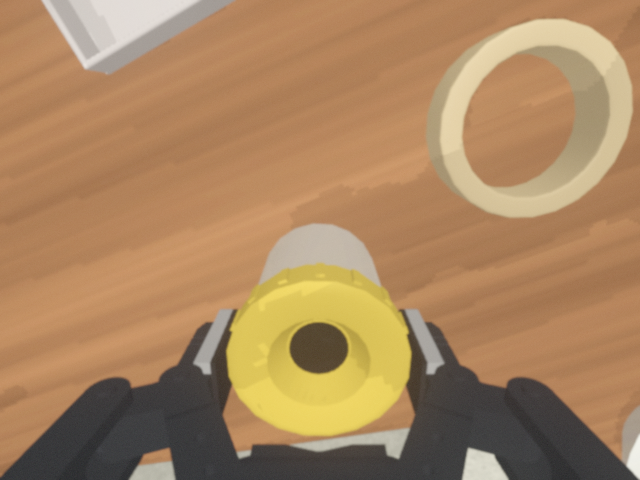

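The lid at (320,350) is held centrally between the pads (63 mm). Lifting it and carrying it to the tray.

Request:
send_rows:
  moves: [0,0,-0.22,0,0,0,255,0,0,-0.22,0,0,0,255,0,0,-0.22,0,0,0,255,0,0,-0.22,0,0,0,255,0.155,0.134,0,0,0,0,255,0.155,0.134,0,0,0,0,255,0.155,0.134,0,0,0,0,255,0.155,0.134,0,0,0,0,255,0.155,0.134,0,0,0,0,255,0.155,0.134,0,0,0,0,255,0.155,0.134,0,0,0,0,255,0.155,0.134,0,0,0,0,255,0.155,0.134,0,0,0,0,255,0.155,0.134,0,0,0,0,255,0.155,0.134,0,0,0,0,255,0.155,0.134,0,0,0,0,255,0.155,0.134,0,0,0,0,255,0.155,0.134,0,0,0,0,255,0,0,0,0,0,0,255]

```text
time: 6.7
ee_pos: [0.394, 0.2595, 0.2945]
eef_rot: [-0.001, 0.185, 0.983, 0.0]
wrist_force: [0.6, -0.5, 0.0]
gripper_width: 0.063
grasp_force: 33.4
```

```bash
python3 plan.py 68.2 .3976 .256 .30 .3976 .256 .126
```

```text
turn [ 0.  -0.1  0.5] rows 1 [ 0.    -0.002  0.01 ]
shift mm [-5. -2. -6.] rows 1 [-0.023 -0.009 -0.028]
shift mm [  0.   0. 174.] rows 4 [0.    0.    0.217]
pos [0.394  0.2595 0.2945] w 0.063 t 6.7 j [-0.95  0.05  0.29  2.03 -0.02  1.06  0.55]
```

Request:
send_rows:
  moves: [-0.023,-0.009,0,0,0,0,255,0,0,0.2,0,0,0,255,0,0,0.2,0,0,0,255,0,0,0.2,0,0,0,255,0,0,0.15,0,0,0,255,0,0,0.07,0,0,0,255,0,0,0,0,0,0,255,0,0,0,0,0,0,255]

```text
time: 7.7
ee_pos: [0.4012, 0.253, 0.1318]
eef_rot: [0.001, 0.189, 0.982, 0.001]
wrist_force: [-0.5, -0.2, -1.3]
gripper_width: 0.063
grasp_force: 33.6
```

```bash
python3 plan.py 68.2 .3976 .256 .124; python3 -c "
from h import *; cam('scene','s1.png')"
```

```text
turn [ 0.1  0.1 -0. ] rows 1 [ 0.002  0.002 -0.   ]
shift mm [4. 1. 8.] rows 1 [0.022 0.007 0.039]
pos [0.4012 0.253  0.1318] w 0.063 t 7.7 j [-0.91  0.31  0.29  2.15 -0.13  0.7   0.66]
```

View pics/s1.png

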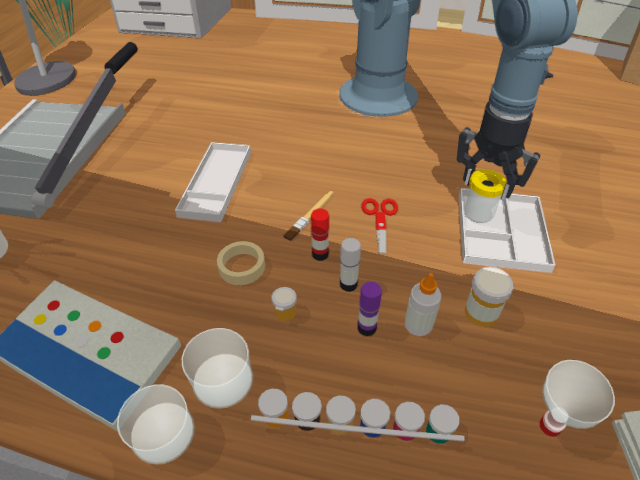

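The water pot at (485,195) is upright over the wide compartment. Lowering it and releasing.

Request:
send_rows:
  moves: [0.02,0.007,0.01,0,0,0,255,0,0,0.01,0,0,0,255,0,0,0.01,0,0,0,255,0,0,0.007,0,0,0,255,0,0,0,0,0,0,255,0,0,0,0,0,0,255]

```text
time: 8.5
ee_pos: [0.3968, 0.2559, 0.124]
eef_rot: [-0.0, 0.189, 0.982, -0.0]
wrist_force: [-1.7, -0.8, 7.2]
gripper_width: 0.0629
grasp_force: 34.2
```

```bash
python3 plan.py 68.2 .3976 .256 .124
```

```text
turn [-0.  -0.1  0. ] rows 1 [-0.    -0.001  0.001]
shift mm [-1.  0.  0.] rows 1 [-0.003  0.002  0.   ]
pos [0.3968 0.2559 0.124 ] w 0.0629 t 8.5 j [-0.91  0.32  0.28  2.16 -0.14  0.68  0.65]
```

Request:
send_rows:
  moves: [0,0,0,0,0,0,0,0,0,0,0,0,0,0,0,0,0,0,0,0,0,0,0,0,0,0,0,0,0,0,-0.1,0,0,0,0,0,0,-0.2,0,0,0,0,0,0,-0.2,0,0,0,0,0,0,-0.2,0,0,0,0,0,0,-0.1,0,0,-0.2,0,0,0,0,0,0,-0.2,0,0,0,0,0,0,-0.1,0]

```text
time: 9.88
ee_pos: [0.3969, 0.2557, 0.2837]
eef_rot: [0.0, -0.008, 1.0, 0.0]
wrist_force: [0.2, -0.4, 0.3]
gripper_width: 0.0852
grasp_force: 0.0
```

```bash
python3 plan.py 94.4 .6965 -.043 .26 .6965 -.043 .14 .6965 -.043 .085
```

```text
turn [ 0.   0.  -3.5] rows 1 [ 0.001  0.001 -0.078]
shift mm [-276. -321.   24.] rows 9 [-0.153 -0.178  0.013]
shift mm [  0.   0. 120.] rows 3 [0.  0.  0.2]
shift mm [ 0.  0. 55.] rows 2 [0.    0.    0.138]
pos [0.3969 0.2557 0.2837] w 0.0852 t 9.875 j [-0.95  0.06  0.3   2.05 -0.02  1.04  0.95]
```

Request:
send_rows:
  moves: [0,0,0,0,0,-0.078,0,-0.153,-0.178,0.013,0,0,0,0,-0.153,-0.178,0.013,0,0,0,0,-0.153,-0.178,0.013,0,0,0,0,-0.153,-0.178,0.013,0,0,0,0,-0.153,-0.178,0.013,0,0,0,0,-0.153,-0.178,0.013,0,0,0,0,-0.153,-0.178,0.013,0,0,0,0,-0.153,-0.178,0.013,0,0,0,0,-0.153,-0.178,0.013,0,0,0,0,0,0,0,0,0,0,0,0,0,0.2,0,0,0,0,0,0,0.2,0,0,0,0,0,0,0.2,0,0,0,0,0,0,0,0,0,0,0]

```text
time: 11.75
ee_pos: [0.6915, -0.0413, 0.1353]
eef_rot: [-0.005, -0.038, 0.999, 0.001]
wrist_force: [0.2, 0.4, -1.1]
gripper_width: 0.0857
grasp_force: 0.0
```

```bash
python3 plan.py 94.4 .6965 -.043 .085; python3 -c "
from h import *; cam('wrist','w2.png')"
```

```text
turn [ 0.1 -0.6 -0.1] rows 1 [ 0.003 -0.013 -0.002]
shift mm [-5. -2. 50.] rows 2 [-0.012 -0.005  0.126]
pos [ 0.6915 -0.0413  0.1353] w 0.0857 t 11.75 j [-0.32  0.68  0.45  1.61 -0.34  0.94  1.89]
```

View pics/w2.png

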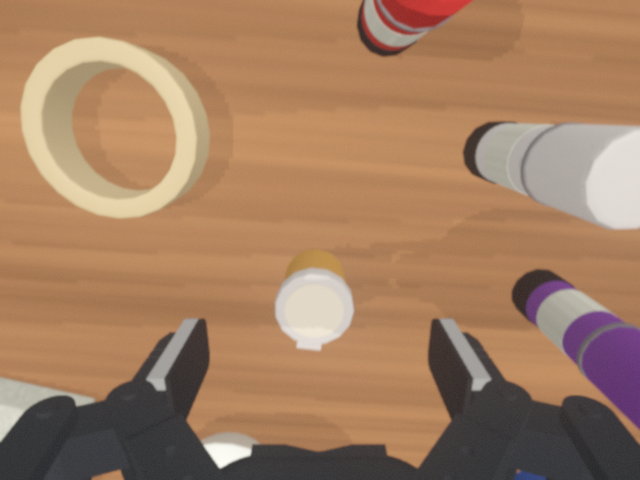

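The ochre pot with the white lid is at (315,307), roughly centred between the pads, with the other objects clear. Refining its position from this view.

```bash
python3 -c "
from h import *; c=cam('wrist'); print(onz(c,315,307,.042)); print(manip.read_state()['ee_pos'])"; python3 plan.py 94.4 .6965 -.043 .085
```

```text
[ 0.69953018 -0.04245219  0.042     ]
[ 0.6953334  -0.04256052  0.14051498]
turn [ 0.   0.  -0.1] rows 1 [ 0.     0.    -0.002]
shift mm [-1. -1. 56.] rows 2 [-0.003 -0.001  0.139]
pos [ 0.6953 -0.0426  0.1405] w 0.0856 t 11.85 j [-0.32  0.68  0.45  1.6  -0.34  0.94  1.89]
```

Request:
send_rows:
  moves: [-0.01,0,0.1,0,0,0,0,0,0,0.1,0,0,0,0,0,0,0.077,0,0,0,0,0,0,0,0,0,0,0,0,0,0,0,0,0,255,0,0,0,0,0,0,255,0,0,0,0,0,0,255,0,0,0,0,0,0,255,0,0,0,0,0,0,255,0,0,0,0,0,0,255,0,0,0,0,0,0,255]

```text
time: 13.22
ee_pos: [0.6979, -0.0434, 0.0855]
eef_rot: [0.001, -0.037, 0.999, -0.0]
wrist_force: [0.2, 0.7, 6.2]
gripper_width: 0.0367
grasp_force: 30.1
```

```bash
python3 plan.py 94.4 .6975 -.043 .26 .4919 .2678 .26 .4919 .2678 .09
```

```text
turn [-0.   0.1 -0.1] rows 1 [-0.     0.002 -0.003]
shift mm [   0.    0. -175.] rows 4 [ 0.001  0.001 -0.218]
shift mm [181. 326.   0.] rows 8 [0.113 0.204 0.   ]
shift mm [  0.   0. 170.] rows 4 [0.    0.    0.212]
pos [ 0.6979 -0.0434  0.0855] w 0.0367 t 13.225 j [-0.3   0.75  0.42  1.61 -0.38  0.86  1.91]
```

Request:
send_rows:
  moves: [0,0,-0.218,0,0,0,255,0,0,-0.218,0,0,0,255,0,0,-0.218,0,0,0,255,0,0,-0.218,0,0,0,255,0.101,0.181,0,0,0,0,255,0.101,0.181,0,0,0,0,255,0.101,0.181,0,0,0,0,255,0.101,0.181,0,0,0,0,255,0.101,0.181,0,0,0,0,255,0.101,0.181,0,0,0,0,255,0.101,0.181,0,0,0,0,255,0.101,0.181,0,0,0,0,255,0.101,0.181,0,0,0,0,255,0,0,0,0,0,0,255,0,0,0.2,0,0,0,255,0,0,0.2,0,0,0,255,0,0,0.2,0,0,0,255,0,0,0.15,0,0,0,255,0,0,0,0,0,0,255,0,0,0,0,0,0,255]

```text
time: 15.72
ee_pos: [0.4927, 0.2677, 0.1096]
eef_rot: [0.001, -0.037, 0.999, 0.0]
wrist_force: [1.0, 1.0, 0.3]
gripper_width: 0.0367
grasp_force: 30.2
```

```bash
python3 plan.py 94.4 .4919 .2678 .0885; python3 -c "
from h import *; cam('wrist','w3.png')"
```

```text
turn [ 0.   0.1 -0.2] rows 1 [ 0.     0.002 -0.005]
shift mm [ 1.  0. 21.] rows 1 [0.004 0.001 0.106]
pos [0.4927 0.2677 0.1096] w 0.0367 t 15.725 j [-0.87  0.49  0.36  1.96 -0.25  0.73  1.28]
```

View pics/w3.png

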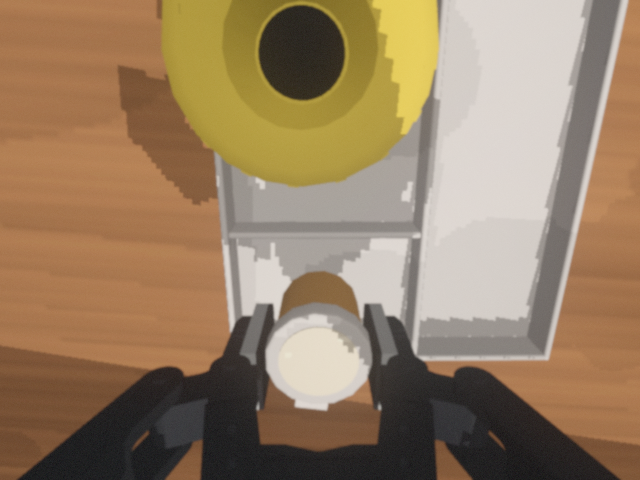

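The water pot stands well inside its compartment. The small pot at (320,350) is above the small one. Lowering.

Request:
send_rows:
  moves: [0.004,0,0.05,0,0,0,255,0,0,0.03,0,0,0,255,0,0,0.015,0,0,0,255,0,0,0.01,0,0,0,255,0,0,0,0,0,0,255,0,0,0,0,0,0,255]

```text
time: 16.52
ee_pos: [0.4911, 0.2681, 0.0884]
eef_rot: [-0.0, -0.037, 0.999, 0.0]
wrist_force: [-3.7, -0.4, 5.6]
gripper_width: 0.0373
grasp_force: 30.5
```

```bash
python3 plan.py 94.4 .4919 .2678 .0885
```

```text
turn [ 0.  -0.  -0.2] rows 1 [ 0.    -0.    -0.003]
shift mm [-1. -0. -0.] rows 1 [-0.004 -0.002 -0.   ]
pos [0.4911 0.2681 0.0884] w 0.0373 t 16.525 j [-0.86  0.52  0.34  1.97 -0.27  0.69  1.29]
```

Request:
send_rows:
  moves: [0,0,0,0,0,0,110,0,0,0,0,0,0,110,0,0,0,0,0,0,110,0,0,0,0,0,0,110,0,0,-0.1,0,0,0,110,0,0,-0.2,0,0,0,110,0,0,-0.2,0,0,0,110,0,0,-0.2,0,0,0,110,0,0,-0.1,0,0,0.177,110,0,0,0,0,0,0.177,110,0,0,0,0,0,0.177,110,0,0,0,0,0,0,110]

```text
time: 18.02
ee_pos: [0.4912, 0.2681, 0.2492]
eef_rot: [0.001, 0.17, 0.985, 0.001]
wrist_force: [0.3, 0.4, -0.6]
gripper_width: 0.0487
grasp_force: 0.0
```

```bash
python3 plan.py 70.5 .473 -.06 .22; python3 -c "
from h import *
c=cam('top')
import cv2
cv2.imwrite('pics/t3.png',cv2.resize(c['image'][240:380,120:380,::-1],None,fx=3,fy=3))"
```

```text
turn [ 0.1  0.  -0.1] rows 1 [ 0.002  0.001 -0.001]
shift mm [ -92. -315.   29.] rows 7 [-0.066 -0.225  0.021]
pos [0.4912 0.2681 0.2492] w 0.0487 t 18.025 j [-1.    0.29  0.49  1.89 -0.16  1.    0.8 ]
```

View pics/t3.png

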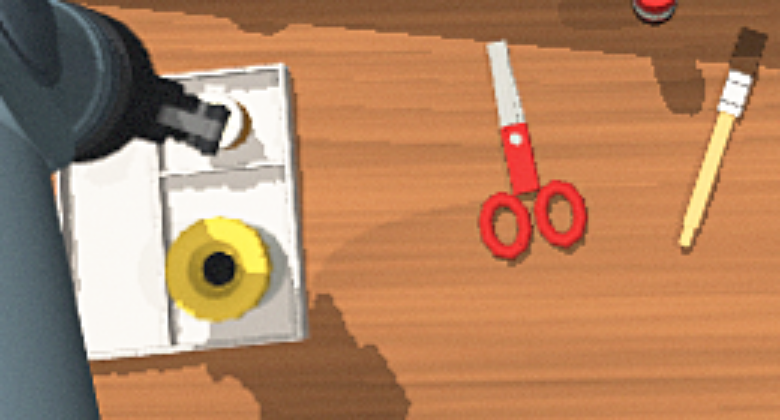

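The water pot (218,268) and small pot (237,120) both stand in their compartments. Next is the brush.

Request:
send_rows:
  moves: [-0.066,-0.225,0.021,0,0,0,110,-0.066,-0.225,0.021,0,0,0,110,-0.066,-0.225,0.021,0,0,0,110,-0.066,-0.225,0.021,0,0,0,110,-0.066,-0.225,0.021,0,0,0,110,-0.066,-0.225,0.021,0,0,0,110,-0.066,-0.225,0.021,0,0,0,110,0,0,0,0,0,0,110,0,0,0,0,0,0,110,0,0,0,0,0,0,110]

```text
time: 19.32
ee_pos: [0.4725, -0.0581, 0.2186]
eef_rot: [0.0, 0.169, 0.986, 0.0]
wrist_force: [-0.2, -0.8, 0.4]
gripper_width: 0.0484
grasp_force: 0.0
```

```bash
cat > br.py <<'E'
from h import *
c=cam('wrist','w4.png');hsv=cv2.cvtColor(c['image'],cv2.COLOR_RGB2HSV)
m=cv2.inRange(hsv,(18,60,120),(32,255,255))
cs,_=cv2.findContours(m,0,1);k=max(cs,key=cv2.contourArea)
w=np.array([onz(c,*p[0],.006)[:2]*1000 for p in k],np.float32)
r=cv2.minAreaRect(w);print(len(k),r,cv2.boxPoints(r).round(1).tolist())
E
python3 br.py; python3 plan.py 70.5 .473 -.06 .077
```

```text
269 ((626.3492431640625, -140.155517578125), (81.84107971191406, 89.87957763671875), 63.155521392822266) [[567.7999877929688, -156.39999389648438], [648.0, -197.0], [684.9000244140625, -123.9000015258789], [604.7000122070312, -83.4000015258789]]
turn [0.  0.  0.1] rows 1 [0.001 0.    0.001]
shift mm [ -1.  -2. 142.] rows 3 [-0.002 -0.003  0.236]
pos [ 0.4725 -0.0581  0.2186] w 0.0486 t 19.375 j [-0.6   0.18  0.69  2.11 -0.15  0.9   1.41]
```

View pics/w4.png

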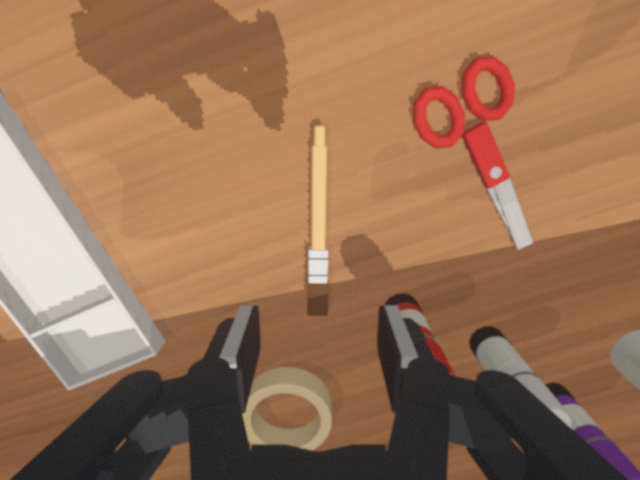

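The brush lies vertically at u≈318, from (319,126) to (317,314), in line with the pads' centre. The scissors run from their tip (524,246) to loops at (438,117) and (488,88).

```bash
python3 - <<'E'
from h import *
c=cam('wrist')
A,B=onz(c,319,126,.009),onz(c,317,314,.009)
d=B-A;print(A,B,(A+B)/2,np.linalg.norm(d),np.degrees(np.arctan2(d[1],d[0])))
print('handle/ferrule',onz(c,318,250,.009))
T,L1,L2=onz(c,524,246,.005),onz(c,438,117,.009),onz(c,488,88,.009)
M=(L1+L2)/2;d=(T-M)[:2];n=d/np.linalg.norm(d)
print('sc tip',T,'len',np.linalg.norm(d),'ang',np.degrees(np.arctan2(n[1],n[0])),'origin',T[:2]-.072*n, 'pivot',onz(c,495,172,.009))
E
python3 plan.py 70.5 .472 -.06 .077
```

```text
[ 0.40458901 -0.03281489  0.009     ] [ 0.54194594 -0.08273409  0.009     ] [ 0.47326748 -0.05777449  0.009     ] 0.14614668468561337 -19.97250822618205
handle/ferrule [ 0.49010218 -0.06363294  0.009     ]
sc tip [0.54125755 0.08744624 0.005     ] len 0.1210951027793449 ang 11.15813642329634 origin [0.47061858 0.07351298] pivot [0.47605064 0.07562977 0.009     ]
turn [ 0. -0.  0.] rows 1 [ 0.    -0.     0.001]
shift mm [ -0.  -2. 142.] rows 3 [-0.    -0.003  0.236]
pos [ 0.4724 -0.0582  0.2185] w 0.0484 t 19.425 j [-0.6   0.18  0.69  2.11 -0.15  0.9   1.41]
```

Request:
send_rows:
  moves: [0,0,0.2,0,0,0,110,0,0,0.2,0,0,0,110,0,0,0.15,0,0,0,110,0,0,0.1,0,0,0,110,0,0,0.057,0,0,0,110,0,0,0,0,0,0,110,0,0,0,0,0,0,110,0,0,0,0,0,0,255,0,0,0,0,0,0,255,0,0,0,0,0,0,255,0,0,0,0,0,0,255,0,0,0,0,0,0,255]

```text
time: 20.92
ee_pos: [0.4727, -0.0596, 0.0777]
eef_rot: [0.0, 0.171, 0.985, 0.0]
wrist_force: [-0.5, 0.7, 5.6]
gripper_width: 0.0093
grasp_force: 30.8
```

```bash
python3 plan.py 94.4 .473 -.058 .2 .4291 .3407 .2 .4291 .3407 .082
```

```text
turn [  0.    0.  -24.1] rows 3 [ 0.     0.    -0.178]
shift mm [  -0.    2. -122.] rows 3 [-0.001  0.003 -0.204]
shift mm [ 13. 401.   0.] rows 9 [0.007 0.223 0.   ]
shift mm [  0.   0. 118.] rows 3 [0.    0.    0.197]
pos [ 0.4727 -0.0596  0.0777] w 0.0093 t 20.925 j [-0.44  0.47  0.55  2.17 -0.42  0.61  1.64]
```

Request:
send_rows:
  moves: [0,0,-0.23,0,0,0,255,0,0,-0.23,0,0,0,255,0,0,-0.23,0,0,0,255,0,0,0,0,0,-0.178,255,0,0,0,0,0,-0.178,255,0,0,0,0,0,-0.178,255,0.007,0.2,0,0,0,0,255,0.007,0.2,0,0,0,0,255,0.007,0.2,0,0,0,0,255,0.007,0.2,0,0,0,0,255,0.007,0.2,0,0,0,0,255,0.007,0.2,0,0,0,0,255,0.007,0.2,0,0,0,0,255,0.007,0.2,0,0,0,0,255,0.007,0.2,0,0,0,0,255,0.007,0.2,0,0,0,0,255,0,0,0,0,0,0,255,0,0,0,0,0,0,255]

```text
time: 23.18
ee_pos: [0.4275, 0.3372, 0.2145]
eef_rot: [-0.0, -0.038, 0.999, -0.001]
wrist_force: [-0.0, -0.4, -1.4]
gripper_width: 0.0095
grasp_force: 30.1
```

```bash
python3 plan.py 94.4 .4291 .3407 .082; python3 -c "
from h import *; cam('wrist','w5.png')"
```

```text
turn [-0.1 -0.  -0. ] rows 1 [-0.002 -0.001 -0.001]
shift mm [ -2.   3. 133.] rows 3 [-0.003  0.006  0.221]
pos [0.4275 0.3372 0.2145] w 0.0095 t 23.175 j [-1.09  0.3   0.4   1.95 -0.14  0.92  1.03]
```

View pics/w5.png

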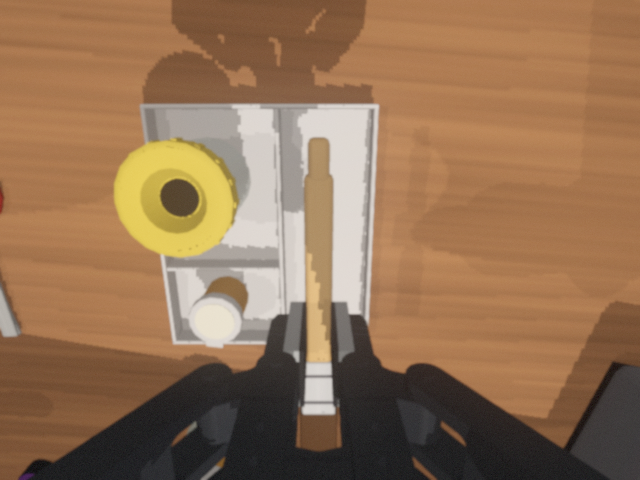

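The brush hangs straight along the long compartment, with its handle end at (318,140). Descending.

Request:
send_rows:
  moves: [-0.007,0.015,0.2,0,0,0,255,0,0,0.2,0,0,0,255,0,0,0.15,0,0,0,255,0,0,0.06,0,0,0,255,0,0,0,0,0,0,255,0,0,0,0,0,0,255]

```text
time: 23.98
ee_pos: [0.4299, 0.3416, 0.0945]
eef_rot: [0.001, -0.038, 0.999, 0.001]
wrist_force: [0.2, 0.4, 0.5]
gripper_width: 0.0094
grasp_force: 30.1
```

```bash
python3 plan.py 94.4 .4291 .3407 .081
```

```text
turn [ 0.1  0.1 -0.1] rows 1 [ 0.002  0.003 -0.001]
shift mm [ 1. -1. 13.] rows 1 [ 0.004 -0.004  0.067]
pos [0.4299 0.3416 0.0945] w 0.0094 t 23.975 j [-1.03  0.5   0.34  1.99 -0.25  0.69  1.11]
```

Request:
send_rows:
  moves: [0.004,-0.004,0.03,0,0,0,255,0,0,0.02,0,0,0,255,0,0,0.015,0,0,0,255,0,0,0,0,0,0,255,0,0,0,0,0,0,255]

```text
time: 24.6
ee_pos: [0.428, 0.3405, 0.0808]
eef_rot: [-0.0, -0.038, 0.999, 0.0]
wrist_force: [-1.4, -1.2, 6.1]
gripper_width: 0.0097
grasp_force: 30.8
```

```bash
python3 plan.py 94.4 .4291 .3407 .0805
```

```text
turn [ 0. -0. -0.] rows 1 [ 0.    -0.001 -0.   ]
shift mm [-1.  0.  0.] rows 1 [-0.006  0.001  0.001]
pos [0.428  0.3405 0.0808] w 0.0097 t 24.6 j [-1.02  0.52  0.33  2.   -0.26  0.67  1.12]
```

Request:
send_rows:
  moves: [0,0,0,0,0,0,185,0,0,0,0,0,0,185,0,0,0,0,0,0,185,0,0,0,0,0,0,185,0,0,-0.05,0,0,0,185,0,0,-0.2,0,0,0,185,0,0,-0.2,0,0,0,185,0,0,-0.2,0,0,0,110,0,0,-0.2,0,0,0.2,110,0,0,-0.2,0,0,0.2,110,0,0,0,0,0,0.2,110,0,0,0,0,0,0.2,110,0,0,0,0,0,0.2,110,0,0,0,0,0,0.2,110,0,0,0,0,0,0.2,110,0,0,0,0,0,0.2,110,0,0,0,0,0,0.2,110,0,0,0,0,0,0.2,110,0,0,0,0,0,0.2,110,0,0,0,0,0,0,110]

```text
time: 27.1
ee_pos: [0.428, 0.3402, 0.2905]
eef_rot: [-0.0, 0.734, 0.679, 0.0]
wrist_force: [0.3, -0.4, 0.3]
gripper_width: 0.0488
grasp_force: 0.0
```

```bash
python3 plan.py -50 .619 .043 .29 .619 .043 .17 .619 .043 .125
```

```text
turn [-0.  -0.  45.5] rows 5 [-0.    -0.     0.202]
shift mm [-45. 350.   1.] rows 8 [-0.028  0.219  0.   ]
shift mm [  0.   0. 120.] rows 3 [0.  0.  0.2]
shift mm [ 0.  0. 45.] rows 1 [0.    0.    0.225]
pos [0.428  0.3402 0.2905] w 0.0488 t 27.1 j [-1.33  0.23  0.67  1.89 -0.16  1.08 -0.68]
```

Request:
send_rows:
  moves: [0,0,0,0,0,0.202,80,0,0,0,0,0,0.202,80,0,0,0,0,0,0.202,80,0,0,0,0,0,0.202,80,0,0,0,0,0,0.202,80,-0.028,0.219,0,0,0,0,80,-0.028,0.219,0,0,0,0,80,-0.028,0.219,0,0,0,0,80,-0.028,0.219,0,0,0,0,80,-0.028,0.219,0,0,0,0,80,-0.028,0.219,0,0,0,0,80,-0.028,0.219,0,0,0,0,80,-0.028,0.219,0,0,0,0,80,0,0,0,0,0,0,80,0,0,0,0,0,0,80,0,0,0.15,0,0,0,80,0,0,0.15,0,0,0,80,0,0,0,0,0,0,80,0,0,0,0,0,0,80]

```text
time: 29.48
ee_pos: [0.6189, 0.0443, 0.231]
eef_rot: [-0.0, 0.939, 0.343, 0.001]
wrist_force: [0.7, -0.7, 0.9]
gripper_width: 0.0588
grasp_force: 0.0
```

```bash
python3 plan.py -50 .619 .043 .17 .619 .043 .127; python3 -c "
from h import *; cam('wrist','w6.png')"
```

```text
turn [ 0.  -0.1  0.1] rows 1 [ 0.    -0.002  0.002]
shift mm [-1.  1. 61.] rows 2 [-0.002  0.003  0.153]
shift mm [ 0.  0. 43.] rows 1 [0.    0.    0.215]
pos [0.6189 0.0443 0.231 ] w 0.0588 t 29.475 j [-0.77  0.51  0.82  1.77 -0.43  1.05 -0.67]
```

View pics/w6.png

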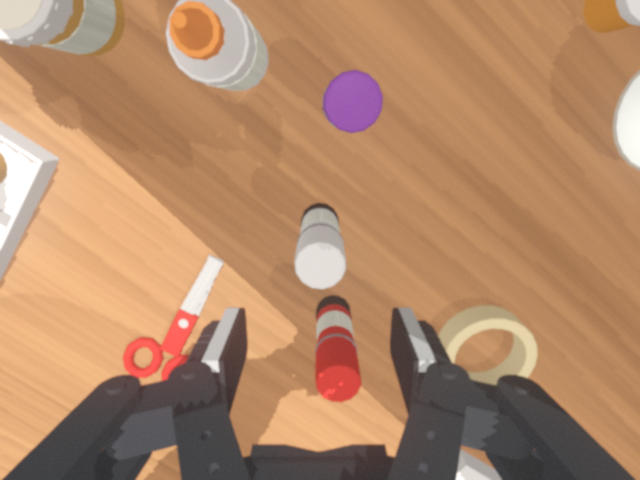

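The white stick's top is at (320,262), centred between the pads. Purple (353,100) and red (338,380) are off to the sides and will be cleared.

Request:
send_rows:
  moves: [0,0.006,0.15,0,0,0,80,0,0,0.15,0,0,0,80,0,0,0.12,0,0,0,80,0,0,0.1,0,0,0,80,0,0,0,0,0,0,80,0,0,0,0,0,0,255,0,0,0,0,0,0,255,0,0,0,0,0,0,255,0,0,0,0,0,0,255,0,0,0,0,0,0,255]

```text
time: 30.78
ee_pos: [0.6205, 0.0419, 0.1274]
eef_rot: [0.0, 0.94, 0.341, 0.001]
wrist_force: [0.3, -0.1, 6.3]
gripper_width: 0.0293
grasp_force: 29.6
```

```bash
python3 plan.py -50 .619 .043 .31 .5025 -.2626 .31 .5025 -.2626 .15
```

```text
turn [ 0.1 -0.1 -0.1] rows 1 [ 0.002 -0.003 -0.001]
shift mm [  -0.   -2. -183.] rows 4 [-0.001 -0.002 -0.228]
shift mm [-286.  159.    0.] rows 7 [-0.204  0.114  0.   ]
shift mm [  0.   0. 160.] rows 4 [0.  0.  0.2]
pos [0.6205 0.0419 0.1274] w 0.0293 t 30.775 j [-0.69  0.65  0.72  1.82 -0.54  0.88 -0.58]
```

Request:
send_rows:
  moves: [0,0,-0.228,0,0,0,255,0,0,-0.228,0,0,0,255,0,0,-0.228,0,0,0,255,0,0,-0.228,0,0,0,255,-0.179,0.099,0,0,0,0,255,-0.179,0.099,0,0,0,0,255,-0.179,0.099,0,0,0,0,255,-0.179,0.099,0,0,0,0,255,-0.179,0.099,0,0,0,0,255,-0.179,0.099,0,0,0,0,255,-0.179,0.099,0,0,0,0,255,-0.179,0.099,0,0,0,0,255,0,0,0,0,0,0,255,0,0,0.2,0,0,0,255,0,0,0.2,0,0,0,255,0,0,0.2,0,0,0,255,0,0,0.15,0,0,0,255,0,0,0,0,0,0,255,0,0,0,0,0,0,255]

```text
time: 33.15
ee_pos: [0.5022, -0.2632, 0.1593]
eef_rot: [0.0, 0.94, 0.342, 0.0]
wrist_force: [1.0, -1.0, 0.8]
gripper_width: 0.0293
grasp_force: 29.8
```

```bash
python3 plan.py -50 .5025 -.2626 .1304; python3 -c "
from h import *; cam('scene','s2.png')"
```

```text
turn [ 0.1 -0.  -0. ] rows 1 [ 0.001 -0.001 -0.001]
shift mm [ 1. -0. 29.] rows 1 [ 0.003 -0.001  0.145]
pos [ 0.5022 -0.2632  0.1593] w 0.0293 t 33.15 j [-0.26  0.54  0.83  1.94 -0.51  0.89 -0.04]
```

View pics/s2.png

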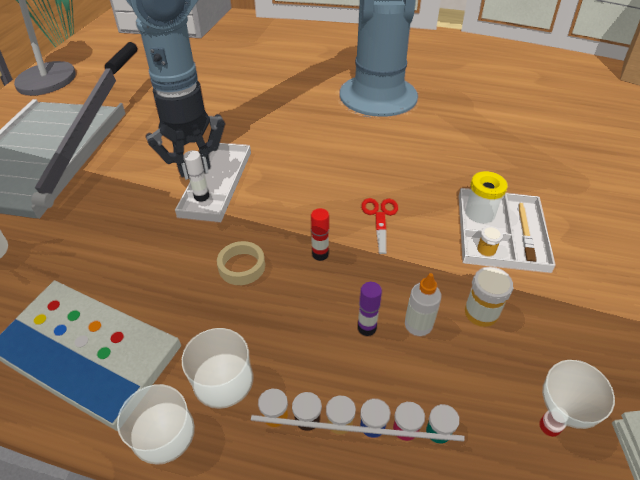

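The painting kit is complete: pots at (487,195) and (490,240), brush at (527,230). The stick hangs upright over the short compartment at (198,178). Lowering.

Request:
send_rows:
  moves: [0.003,0,0.05,0,0,0,255,0,0,0.04,0,0,0,255,0,0,0.03,0,0,0,255,0,0,0.015,0,0,0,255,0,0,0.012,0,0,0,255,0,0,0,0,0,0,255,0,0,0,0,0,0,255]

```text
time: 34.08
ee_pos: [0.5019, -0.2631, 0.1304]
eef_rot: [-0.001, 0.94, 0.341, 0.0]
wrist_force: [-2.5, 2.3, 9.6]
gripper_width: 0.0292
grasp_force: 31.4
```

```bash
python3 plan.py -50 .5025 -.2626 .13
```

```text
turn [-0.1 -0.1 -0.1] rows 1 [-0.002 -0.001 -0.002]
shift mm [1. 0. 0.] rows 1 [0.004 0.    0.002]
pos [ 0.5019 -0.2631  0.1304] w 0.0292 t 34.075 j [-0.23  0.58  0.8   1.95 -0.55  0.84 -0.01]
```

Request:
send_rows:
  moves: [0,0,0,0,0,0,80,0,0,0,0,0,0,80,0,0,0,0,0,0,80,0,0,0,0,0,0,80,0,0,-0.1,0,0,0,80,0,0,-0.15,0,0,0,80,0,0,-0.2,0,0,0,80,0,0,-0.2,0,0,0,80,0,0,0,0,0,0.215,110,0,0,0,0,0,0.215,110,0,0,0,0,0,0.215,110,0,0,0,0,0,0,110]

```text
time: 35.58
ee_pos: [0.502, -0.2631, 0.2601]
eef_rot: [0.0, 0.995, 0.096, 0.0]
wrist_force: [-0.7, 0.5, 0.3]
gripper_width: 0.0489
grasp_force: 0.0
```

```bash
python3 plan.py -79 .469 .0735 .22 .469 .0735 .077
```

```text
turn [ 0. -0.  0.] rows 1 [ 0.001 -0.001  0.   ]
shift mm [  32. -337.   40.] rows 8 [ 0.02  -0.21   0.025]
shift mm [  0.   0. 143.] rows 4 [0.    0.    0.179]
pos [ 0.502  -0.2631  0.2601] w 0.0489 t 35.575 j [-0.45  0.45  1.07  1.88 -0.45  1.08 -0.58]
```

Request:
send_rows:
  moves: [0.02,-0.21,0.025,0,0,0,110,0.02,-0.21,0.025,0,0,0,110,0.02,-0.21,0.025,0,0,0,110,0.02,-0.21,0.025,0,0,0,110,0.02,-0.21,0.025,0,0,0,110,0.02,-0.21,0.025,0,0,0,110,0.02,-0.21,0.025,0,0,0,110,0.02,-0.21,0.025,0,0,0,110,0,0,0,0,0,0,110,0,0,0,0,0,0,110,0,0,0,0,0,0,110]

```text
time: 36.95
ee_pos: [0.47, 0.0715, 0.2195]
eef_rot: [-0.0, 0.996, 0.094, 0.0]
wrist_force: [0.0, 0.1, -0.0]
gripper_width: 0.0487
grasp_force: 0.0
```

```bash
python3 plan.py -79 .469 .0735 .077; python3 -c "
from h import *
import pickle
c=cam('wrist','w7.png');pickle.dump(c,open('w7.pkl','wb'))"
```

```text
turn [-0.  -0.  -0.2] rows 1 [-0.    -0.001 -0.005]
shift mm [ -1.  -2. 142.] rows 3 [-0.001 -0.004  0.237]
pos [0.47   0.0715 0.2195] w 0.0487 t 36.95 j [-1.26  0.31  1.17  2.12 -0.35  0.93 -1.27]
```

View pics/w7.png

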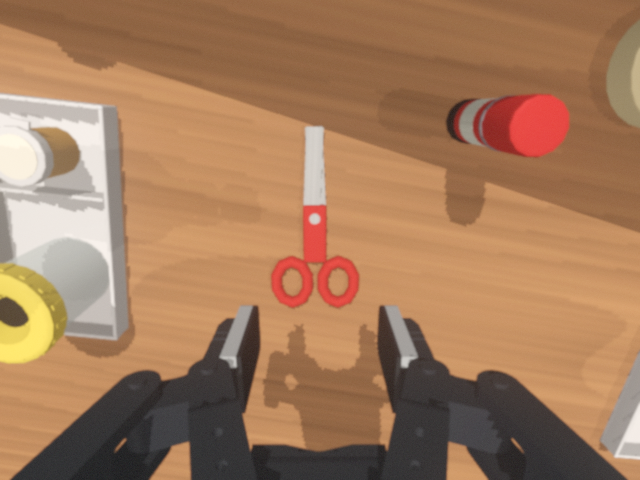

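The scissors are vertical in view, with the tip at (315,127), shank at u≈315 for v 205–262, and loop bottoms at v≈307. I'll compute the grasp offset.

Run:
```python
from h import *
import pickle
c=pickle.load(open('w7.pkl','rb'))
hsv=cv2.cvtColor(c['image'],cv2.COLOR_RGB2HSV)
m=cv2.inRange(hsv,(0,150,100),(8,255,255))|cv2.inRange(hsv,(172,150,100),(180,255,255));m[:,:260]=0;m[:,370:]=0;m[:190]=0
for a,b in((208,218),(225,250),(272,292),(303,308)):
    v,u=np.nonzero(m[a:b]);print(a,u.min() if len(u) else 0,u.max() if len(u) else 0,u.mean())
v,u=np.nonzero(m);print(v.min(),v.max())
lo=onz(c,315,v.max()+.5,.009);T=onz(c,315,126,.004);P=onz(c,315,v.min(),.009)
print(lo,T,P,'len',np.linalg.norm((T-lo)[:2]));d=(T-lo)[:2];print(np.degrees(np.arctan2(d[1],d[0])),(T+lo)/2,P[:2]-.016*d/np.linalg.norm(d))
```

```text
208 303 326 314.42076502732243
225 303 326 314.4422110552764
272 271 358 314.46455026455027
303 281 349 314.5217391304348
206 307
[0.40399033 0.06165937 0.009     ] [0.54197339 0.08779665 0.004     ] [0.48652911 0.07727109 0.009     ] len 0.140436746984233
10.726100294156671 [0.47298186 0.07472801 0.0065    ] [0.47080866 0.07429326]
```

Request:
send_rows:
  moves: [0.01,-0.013,0.2,0,0,0,110,0,0,0.2,0,0,0,110,0,0,0.15,0,0,0,110,0,0,0.1,0,0,0,110,0,0,0.06,0,0,0,110,0,0,0,0,0,0,110,0,0,0,0,0,0,110,0,0,0,0,0,0,255,0,0,0,0,0,0,255,0,0,0,0,0,0,255,0,0,0,0,0,0,255,0,0,0,0,0,0,255]
  grip_force: 40

```text
time: 38.5
ee_pos: [0.4718, 0.0762, 0.0779]
eef_rot: [-0.0, 0.995, 0.095, 0.0]
wrist_force: [-1.0, 0.4, 6.3]
gripper_width: 0.0164
grasp_force: 39.1
```

```bash
python3 plan.py -85.3 .4715 .0745 .23 .3939 -.2716 .23 .3939 -.2716 .1
```

```text
turn [-0.  -0.1  6.2] rows 1 [-0.001 -0.001  0.138]
shift mm [  -0.    2. -152.] rows 4 [-0.001  0.002 -0.19 ]
shift mm [-106.  339.    0.] rows 8 [-0.066  0.212  0.   ]
shift mm [  0.   0. 130.] rows 3 [0.    0.    0.217]
pos [0.4718 0.0762 0.0779] w 0.0164 t 38.5 j [-0.96  0.57  0.83  2.18 -0.69  0.68 -1.02]
```

Request:
send_rows:
  moves: [0,0,-0.19,0,0,0,255,0,0,-0.19,0,0,0,255,0,0,-0.19,0,0,0,255,0,0,-0.19,0,0,0.138,255,-0.053,0.17,0,0,0,0,255,-0.053,0.17,0,0,0,0,255,-0.053,0.17,0,0,0,0,255,-0.053,0.17,0,0,0,0,255,-0.053,0.17,0,0,0,0,255,-0.053,0.17,0,0,0,0,255,-0.053,0.17,0,0,0,0,255,-0.053,0.17,0,0,0,0,255,-0.053,0.17,0,0,0,0,255,-0.053,0.17,0,0,0,0,255,0,0,0,0,0,0,255,0,0,0,0,0,0,255,0,0,0,0,0,0,255]

```text
time: 40.62
ee_pos: [0.3939, -0.27, 0.2288]
eef_rot: [-0.001, 0.999, 0.042, -0.0]
wrist_force: [-0.1, 0.1, 0.1]
gripper_width: 0.0162
grasp_force: 39.4
```

```bash
python3 plan.py -85.3 .3939 -.2716 .1; python3 -c "
from h import *
import pickle
c=cam('wrist','w8.png');pickle.dump(c,open('w8.pkl','wb'))"
```

```text
turn [-0.1  0.   0.1] rows 1 [-0.001  0.     0.003]
shift mm [ -0.   2. 129.] rows 3 [-0.     0.003  0.215]
pos [ 0.3939 -0.27    0.2288] w 0.0162 t 40.625 j [-0.53  0.3   1.19  2.11 -0.34  0.95 -0.63]
```

View pics/w8.png

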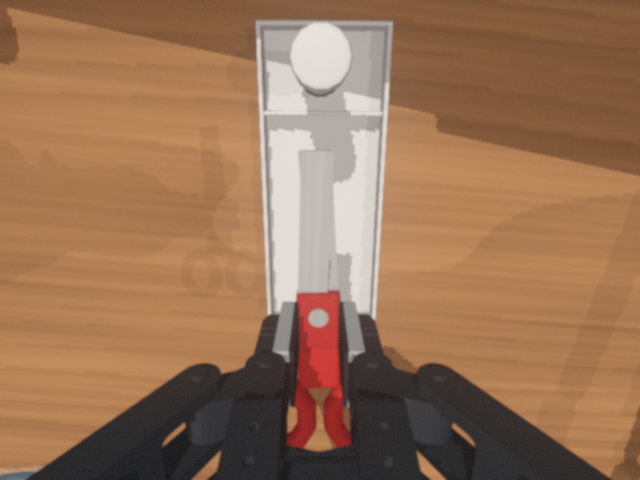

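The stick stands in the short compartment (320,55). The held scissors point straight along the long one, with the tip at (317,150). Checking the tray centre line from this view.

Run:
```python
from h import *
import pickle
c=pickle.load(open('w8.pkl','rb'))
g=c['image'].astype(int);sat=g.max(2)-g.min(2)
for v in (60,113,180,240):
    u=np.nonzero(sat[v]<40)[0];u=u[(u>240)&(u<410)];a,b=onz(c,u.min(),v,.02),onz(c,u.max(),v,.02)
    m=(a+b)/2*1000;e=m[:2]-[421.3,-269.3];t=np.radians(4.7)
    print(v,u.min(),u.max(),m.round(1),'w',np.linalg.norm(a-b).round(4),'tray y',(-np.sin(t)*e[0]+np.cos(t)*e[1]).round(1))
for p in ((259,20),(391,21),(325,21)): print(onz(c,*p,.02))
e=lambda q:((q-np.array([421.3,-269.3]))@np.array([np.cos(.082),np.sin(.082)]))
print('far end tray x',e(onz(c,325,21,.02)[:2]*1000),'div',e(onz(c,324,112,.02)[:2]*1000))
print('scissor tip z.16',onz(c,317,150,.16),'pivot',onz(c,318,318,.165), 'shank',onz(c,320,380,.165))
```

```text
60 257 390 [ 509.  -263.1   20. ] w 0.0868 tray y -1.0
113 259 387 [ 476.2 -265.7   20. ] w 0.087 tray y -0.9
180 262 383 [ 430.7 -269.4   20. ] w 0.0868 tray y -0.9
240 264 379 [ 385.4 -272.7   20. ] w 0.0869 tray y -0.5
[ 0.52852013 -0.22024771  0.02      ]
[ 0.53515373 -0.30369875  0.02      ]
[ 0.53152375 -0.26198464  0.02      ]
far end tray x 110.4525725766244 div 55.61201115504579
scissor tip z.16 [ 0.46479117 -0.26303556  0.16      ] pivot [ 0.40198804 -0.2687806   0.165     ] shank [ 0.37321796 -0.27207727  0.165     ]
```

Request:
send_rows:
  moves: [0,0.01,0.2,0,0,0,255,0,0,0.2,0,0,0,255,0,0,0.15,0,0,0,255,0,0,0.1,0,0,0,255,0,0,0,0,0,0,255,0,0,0,0,0,0,255,0,0,0,0,0,0,255]

```text
time: 41.55
ee_pos: [0.3945, -0.2737, 0.1001]
eef_rot: [0.0, 0.999, 0.041, 0.001]
wrist_force: [-0.8, -0.4, -0.0]
gripper_width: 0.0164
grasp_force: 39.4
```

```bash
python3 plan.py -85.3 .3939 -.272 .0815
```

```text
turn [ 0.1 -0.1  0. ] rows 1 [ 0.001 -0.003  0.001]
shift mm [-0. -2. 19.] rows 1 [-0.002 -0.009  0.093]
pos [ 0.3945 -0.2737  0.1001] w 0.0164 t 41.55 j [-0.24  0.54  0.89  2.17 -0.64  0.72 -0.4 ]
```

Request:
send_rows:
  moves: [0,-0.008,0.035,0,0,0,255,0,0,0.03,0,0,0,255,0,0,0.018,0,0,0,255,0,0,0.012,0,0,0,255,0,0,0,0,0,0,255,0,0,0,0,0,0,255]

```text
time: 42.3
ee_pos: [0.3932, -0.272, 0.0809]
eef_rot: [-0.001, 0.999, 0.041, -0.0]
wrist_force: [-1.7, 1.8, 10.7]
gripper_width: 0.0162
grasp_force: 40.7
```

```bash
python3 plan.py -85.3 .3939 -.272 .081;python3 -c "
from h import *; c=cam('scene'); cv2.imwrite('pics/s3.png',cv2.resize(c['image'][100:300,100:320,::-1],None,fx=3,fy=3))"
```

```text
turn [-0.1  0.  -0. ] rows 1 [-0.003  0.    -0.001]
shift mm [ 1.  0. -0.] rows 1 [ 0.003  0.    -0.001]
pos [ 0.3932 -0.272   0.0809] w 0.0162 t 42.3 j [-0.2   0.57  0.85  2.17 -0.69  0.69 -0.37]
```

View pics/s3.png

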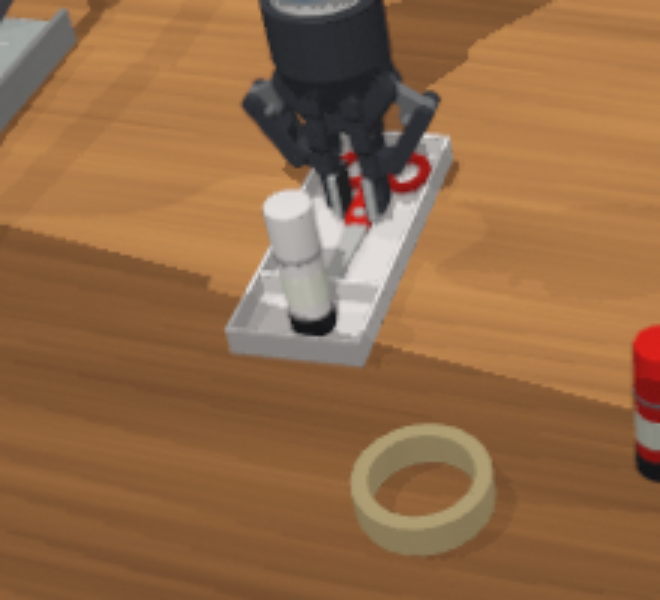

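The scissors lie inside the long compartment, with a loop visible at (410,172), and the stick stands in the short one. Releasing and lifting off.

Request:
send_rows:
  moves: [0,0,0,0,0,0,155,0,0,0,0,0,0,155,0,0,0,0,0,0,155,0,0,0,0,0,0,155,0,0,-0.05,0,0,0,155,0,0,-0.1,0,0,0,155,0,0,-0.2,0,0,0,155,0,0,-0.2,0,0,0,155,0,0,-0.2,0,0,0,155,0,0,-0.2,0,0,0,155,0,-0.2,0,0,0,0,155,0,-0.2,0,0,0,0,155,0,-0.2,0,0,0,0,155,0,-0.2,0,0,0,0,155,0,-0.2,0,0,0,0,155,0,0,0,0,0,0,155,0,0,0,0,0,0,155,0,0,0,0,0,0,155]

```text
time: 44.6
ee_pos: [0.3768, -0.0874, 0.2705]
eef_rot: [-0.003, 0.999, 0.039, -0.005]
wrist_force: [0.5, -0.5, -0.4]
gripper_width: 0.0338
grasp_force: 0.0
```

```bash
python3 -c "
from h import *; cam('scene','s4.png'); print(manip.read_state()['time'])"
```

```text
44.65
```

View pics/s4.png

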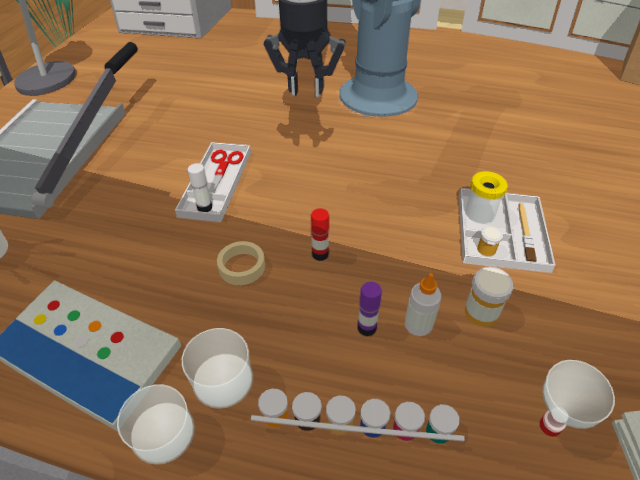

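Both kits are complete: scissors (225,165), stick (201,188), water pot (487,195), small pot (490,240) and brush (527,230). The unneeded items haven't moved. I'll check the scissors' height for flatness, then hand in.

Run:
```python
from h import *
c=cam('top');hsv=cv2.cvtColor(c['image'],cv2.COLOR_RGB2HSV)
m=cv2.inRange(hsv,(0,150,80),(8,255,255))|cv2.inRange(hsv,(172,150,80),(180,255,255))
v,u=np.nonzero(m);k=(u>435)&(u<510)&(v>245)&(v<380)
z=np.array([rng(c,a,b) for a,b in zip(u[k],v[k])])*1000
z=z[z[:,2]<100];print(len(z),np.percentile(z[:,2],[2,50,98]),z[:,:2].min(0),z[:,:2].max(0))
if np.percentile(z[:,2],95)<16: print(manip.sign_off())
```

```text
481 [ 4.21110958 11.12983376 15.31369884] [ 320.47108353 -312.51264591] [ 405.79908638 -256.07744341]
the job is handed in; nothing more can be done
None
```

Both kits are made up in the order asked and the job is handed in, with each item in its compartment in the last pictures, about 45 s of the 144 s used, and the big paint jar, glue bottle and tape roll left where they stood.

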